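# Drive the clamping wedge home beside a battery pack

## Robot

A 6-joint arm with a two-finger parallel gripper is mounted at the origin on the work surface. World frame = base frame: x ahead of the robot, y to its left, z up, the work surface at z = 0. Lengths are in m, angles in rad, forces in N, time in s.
With the tool pointing down it reaches from about 0.375 to 0.9 m from the base axis. Payload 3.1 kg.
Tool frame: the origin (TCP) lies at the very end of the fingers, on their centre line; the grasp point (between the pads) lies 19 mm behind it; z points along the fingers, y is the direction in which the jaws open and shut (so a half turn about z gives the same grasp; the last joint's range is limited). The gripper opens to 85 mm and grips with 20 to 120 N. Pads are 22 mm wide; open, the fingers measure 114 mm over their backs; the gripper's body (76 mm by 85 mm) begins 54 mm behind the grasp point. The pads swing forward as they close: fully open they stand 13 mm farther back than shut.
Start: joints at [-1.28, 0.527, 1.433, -0, 1.181, -0.178], TCP at [0.282, -0.558, 0.231] pointing down, gripper open.
Joint ranges: [-3.08, 3.08], [-0.75, 2.2], [0.22, 2.44], [-1.43, 4.57], [0, 2.65], [-2.85, 2.85]. Speed limits (rad/s): [2.79, 2.79, 3.14, 3.14, 3.14, 3.14].

## Interface

Orientations are given as a unit quaternion [x, y, z, w].
In Python, from station import manip gives the robot as it stands.
- The arm moves only by the tool send_rows, never from a script. Its argument "motion" is a list of rows, each an object with "gripper": the finger opening in mm, from 0 to 85.4; "travel": the shift along the tool's x, y, z in mm, a list of three; "rotation": the turn, a rotation vector about the tool's x, y, z in degrees, a list of three. In form: [{"gripper": gripper, "travel": [x, y, z], "rotation": [ax, ay, az]}, ...]. A call has 1 to 12 rows; each row shifts and turns the commanded pose from where the row before left it, along the tool's axes as they then stand; what a row does not reach is not made up. A row lasts 1/12 s, in which the tool goes at most 41.7 mm and 7.16 degrees, less where a joint would pass 70% of its speed; a pose out of reach is approached as far as the arm can. A call is refused whole if a number of a shift passes 41.7 or a number of a turn 7.16, either way. A call with a gripper value outside its range is refused whole. The fingers move at their own pace and stop on an object; "newtons" is the grip in N (left out, the last holds). Time passes only in rows, so rows that do not move let the fingers close. It gives the time, the measured TCP pose, the force and the opening at its end, in the units of the state.
- manip.sense(): the state, without advancing time (a new reading comes with each control period).
- manip.snapshot(name): name is "scene" or "top"; returns the picture (480x640x3 uint8, red, green, blue); there is no depth.
- manip.calibration(name): a dict with "fx", "fy", "cx", "cy" (pixels), "cam_to_world" (4x4, takes a point from camera to world coordinates). Camera axes: x right, y down, z forward; pixel columns grow to the right and rows downward; lengths in m; the calibration is good to about 2 mm. A picture is of the moment at which its call begins. calibration takes no time and is no camera call.
- manip.sign_off(): hands the job in, once; it reports no verdict.
The state is a dict: "t": time; "q": joint angles; "qd": joint speeds; "tau": joint torques, N m; "tcp_pos": TCP position; "tool_rot": TCP orientation; "force": force on the tool from outside, world axes, zero at the start; "ft_torque": the same for the moment, N m; "finger_gap": opening from 0.0 (shut) to 1.0 (fully open).
Only numpy, scipy, OpenCV 4.12 (cv2) and the standard library are available. Lean on these libraries where they do the work, as an engineer would, in place of code of your own. Each camera call takes 0.05 s, during which the arm holds its last target. There are 200 camera calls.

## Task

Lift the tapered wedge out of its rack and set it gently, thin end down, in the gap between the clamping tray's fixed stop and the battery pack's end plate, upright face to the stop, so that it sits there loosely. Then tap or press it down on its head, little by little, until it is tight and no longer gives under a steady push of about 18 N; pushing much harder than that would overload the cells. Leave it standing straight in the gap, and leave the round-headed bar in the rack.

Things in the scene. Friction and masses are not known exactly. Their poses are not given: they have to be found in the camera images.
- wedge: Plain aluminium wedge key, 142 mm tall, 0.16 kg, hanging thin end down in a rack slot by its block head. Origin: level with the thin end, on the head's axis; z up, x from the upright to the tapered face. Blade 24 mm wide (y), 110 mm long: upright face at x = -13 mm; tapered face (1 in 8) from x = -5 mm at the tip to +8.75 mm under the head. Grip the head across x.
- wedge_head (a point): Centre of the flat top of the wedge's block head, 142 mm above the tip, where it is tapped. The head is 26 (x) by 36 (y) by 32 mm high, from 110 to 142 mm above the tip, and overhangs the blade 6 mm each side in y.
- wedge_taper_side (a point): Centre of the head's face on the tapered side of the wedge (x = +13 mm, z = 126 mm in the wedge's frame).
- tray: Fixed clamping tray, base 440 by 150 by 12 mm, with a dark steel stop block (34 mm thick, 100 wide) at one end and the black battery pack with orange strips on it. Origin: at table level under the middle of the stop's working face; z up, x from stop to pack. That face is upright, at x = 0, up to z = 110 mm. Two lips on it, 7 mm proud, 32 mm apart (about y = 0), guide the blade.
- gap_mouth (a point): Mouth of the gap: 7 mm from the stop's face, 110 mm above the table. The end plate opposite leans 1 in 8 like the wedge (gap wider at the top). Its width at the mouth, 11 to 18 mm, differs from pack to pack and is not measured. The plate yields against stiff springs: after first touch the wedge sinks further as the resistance climbs. Greased faces, but the wedge stays where it is driven.
- rack: Fixed dark steel rack, 75 by 200 mm, top at 125 mm, with two slots 27 by 27 mm at y = +45 and -45 mm of its frame, in which wedge and spacer hang (either way round), heads resting on the top. Origin: centre of the underside, z up. The wedge's x is along the rack's x.
- spacer: Parallel (not tapered) aluminium bar with a round head 38 mm across and 28 mm high, 138 mm tall, hanging in the rack's other slot; not to be moved. Origin level with its lower end, on its axis, z up.
Mind the look-alikes: they are no part of the job. What is shaped like the wedge but blue or orange is not meant.

How it is judged:
On the way, in this order (a step that is already met when the one before it is completed fails the run):
1. the wedge is lifted out of the rack (distance of wedge from where it was at the start of the episode above 0.08 m and contact force between wedge and rack below 0.1 N), for 0.1 s.
2. the wedge sits loosely in the gap, thin end at least 15 mm below the mouth (z of wedge in the frame of tray below 0.095 m and x of wedge in the frame of tray between 0.005 and 0.021 m and y of wedge in the frame of tray between -0.008 and 0.008 m and contact force between wedge and tray below 16 N), for 0.2 s.
At the end, for the whole second after the job is handed in: The wedge stands at rest in the gap between stop and end plate, within 8 mm of the middle between the lips, its upright face to the stop (within 5 mm), upright within 0.09 rad, its thin end at least 25 mm below the mouth, and jammed tight: it bears on the stop with 28 to 55 N after it is let go (contact force between wedge and tray between 28 and 55 N and angle between wedge's own z axis and vertical below 0.09 rad and z of wedge in the frame of tray below 0.085 m and x of wedge in the frame of tray between 0.008 and 0.018 m and x of wedge_taper_side in the frame of tray above 0.018 m and y of wedge in the frame of tray between -0.008 and 0.008 m and linear speed of wedge below 0.01 m/s); the robot touches nothing.
It fails at once if the wedge is overdriven: it bears on the stop with more than 55 N (contact force between wedge and tray above 55 N).
It fails at once if the round-headed bar is moved by more than 30 mm (distance of spacer from where it was at the start of the episode above 0.03 m).
It also fails if it takes over 67 s, if anything falls off the work surface, if the arm or the gripper's body presses on something with over 40 N, if the wrist force passes 120 N, or if a joint passes its speed limit or range.

## Working session

There is one attempt and no reset: what is moved stays moved. The work goes in short steps, Python scripts to look and compute and a tool call to move; the robot and the scene stay as the last step left them, time stands still between calls to the robot, and variables do not carry over. Pictures are saved under pics/ and viewed, about 8 in all and at most 12, crops included, and the job is handed in when it is done.

Besides the shell and the picture viewer there is one more tool, called after "Call:" in YAML: its name, and indented under it one key for each argument. send_rows: Moves the arm, as the interface text tells. Its arguments: {"type":"object","properties":{"motion":{"type":"array","items":{"type":"object","properties":{"gripper":{"type":"number"},"travel":{"type":"array","items":{"type":"number"}},"rotation":{"type":"array","items":{"type":"number"}}}}},"newtons":{"type":"number"}},"required":["motion"]}

```bash
mkdir -p pics; ls
python3 - <<'E'
from station import manip
import cv2,numpy as np
for n in("scene","top"):
    im=manip.snapshot(n); cv2.imwrite(f"pics/{n}0.png",im[:,:,::-1])
    c=manip.calibration(n); print(n,c["fx"],c["fy"],c["cx"],c["cy"]); print(np.round(c["cam_to_world"],4))
s=manip.sense(); print(s)
E
```

```text
pics
scene 609.8544699268544 609.8544699268544 327.0147024302429 237.1110343087399
[[ 0.1292  0.726  -0.6754  1.2895]
 [ 0.9916 -0.0957  0.0868 -0.3944]
 [-0.0017 -0.681  -0.7323  0.9846]
 [ 0.      0.      0.      1.    ]]
top 545.6695846627408 545.6695846627408 315.2149225581382 246.51065955078886
[[ 2.6800e-02 -9.9050e-01  1.3470e-01  2.9630e-01]
 [-9.9960e-01 -2.6500e-02  3.9000e-03 -3.2340e-01]
 [-3.0000e-04 -1.3480e-01 -9.9090e-01  1.5215e+00]
 [ 0.0000e+00  0.0000e+00  0.0000e+00  1.0000e+00]]
{'t': 0.1, 'q': array([-1.28050942e+00,  5.28371589e-01,  1.43379646e+00, -3.75670847e-05,
        1.18139092e+00, -1.78552793e-01]), 'qd': array([-0.00087074, -0.00094308, -0.00139193,  0.00155807,  0.001532  ,
       -0.00017001]), 'tau': array([-5.19887872e-04, -4.43306601e+01, -1.78584713e+01, -2.35310799e-04,
        3.89592256e-03,  1.80210577e-05]), 'tcp_pos': array([ 0.28220452, -0.55692798,  0.23042537]), 'tool_rot': array([ 9.72647131e-01,  2.32285582e-01, -7.22406292e-05, -9.80651720e-04]), 'force': array([-0.26434367,  0.09655776,  0.54147902]), 'ft_torque': array([-0.03722655,  0.00783141,  0.00382322]), 'finger_gap': 0.9979869360869691}
```

View pics/scene0.png

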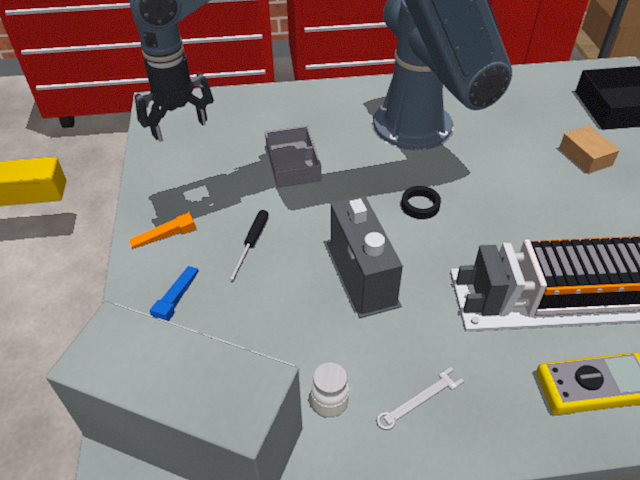

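View pics/top0.png

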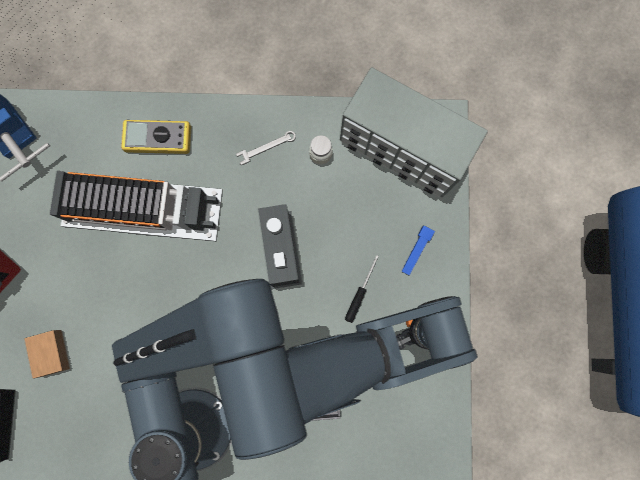

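Run:
```python
import cv2,numpy as np
s=cv2.imread("pics/scene0.png");t=cv2.imread("pics/top0.png")
f=lambda im,x,y,w,h,k:cv2.resize(im[y:y+h,x:x+w],None,fx=k,fy=k,interpolation=cv2.INTER_CUBIC)
a=f(s,440,230,133,100,3);b=f(t,150,175,133,100,3)
c=f(s,310,185,133,100,3)
d=f(t,240,195,133,100,3)
cv2.imwrite("pics/crop.png",np.vstack([np.hstack([a,b]),np.hstack([c,d])]))
```

```text
(no output)
```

View pics/crop.png

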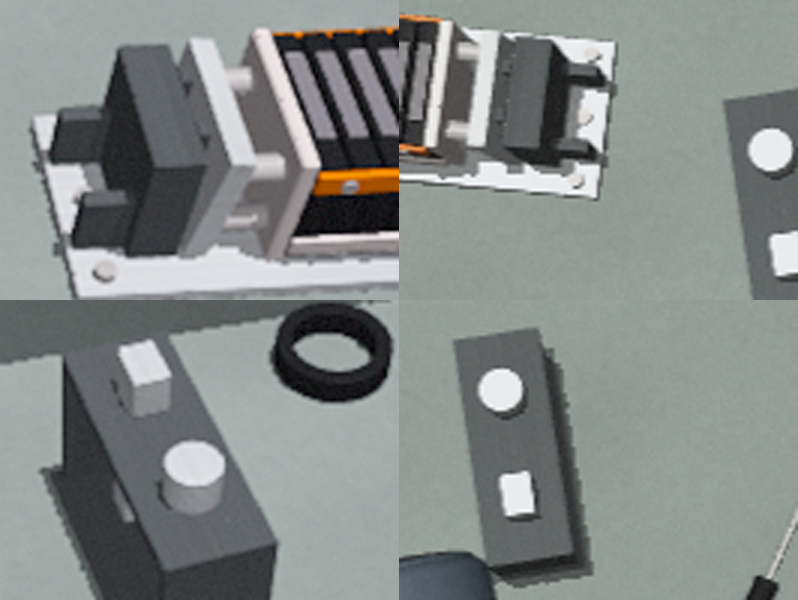

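```bash
cat > h.py <<'E'
import cv2,numpy as np
from station import manip
def cast(n,u,v,z):
    c=manip.calibration(n);T=np.array(c["cam_to_world"])
    d=T[:3,:3]@np.array([(u-c["cx"])/c["fx"],(v-c["cy"])/c["fy"],1]);o=T[:3,3]
    return o+d*(z-o[2])/d[2]
def proj(n,p):
    c=manip.calibration(n);T=np.array(c["cam_to_world"])
    q=T[:3,:3].T@(np.array(p)-T[:3,3]);return np.array([c["fx"]*q[0]/q[2]+c["cx"],c["fy"]*q[1]/q[2]+c["cy"]])
E
python3 - <<'E'
from h import *
np.set_printoptions(precision=4,suppress=True)
t=cv2.imread("pics/top0.png");s=cv2.imread("pics/scene0.png")
for nm,im,th,rois in(("top",t,222,((262,215,24,22,.153),(262,245,30,30,.157))),("scene",s,205,((360,225,30,28,.153),(345,195,25,26,.157)))):
    g=cv2.cvtColor(im,cv2.COLOR_BGR2GRAY)
    for x,y,w,h,z in rois:
        m=(g[y:y+h,x:x+w]>th).astype(np.uint8)
        c=max(cv2.findContours(m,0,1)[0],key=cv2.contourArea)+np.array([x,y])
        M=cv2.moments(c);r=cv2.minAreaRect(c.astype(np.float32))
        P=[cast(nm,*p,z)[:2] for p in cv2.boxPoints(r)]
        print(nm,M['m10']/M['m00'],M['m01']/M['m00'],cast(nm,M['m10']/M['m00'],M['m01']/M['m00'],z)[:2],"sides",np.linalg.norm(P[1]-P[0]),np.linalg.norm(P[2]-P[1]),"dir",P[1]-P[0])
print("stop edge scene",[cast("scene",440+x/3,230+y/3,.11) for x,y in((118,48),(158,45),(205,163),(150,165))])
print("stop top",[cast("top",150+(x-399)/3,175+y/3,.11) for x,y in((516,37),(553,40),(540,152),(504,148))])
print("rack top",[cast("top",240+(x-399)/3,195+(y-300)/3,.125) for x,y in((454,340),(538,329),(574,556),(486,566))])
a=cv2.resize(t[180:240,165:230],None,fx=8,fy=8,interpolation=cv2.INTER_CUBIC)
cv2.imwrite("pics/gap_top.png",cv2.convertScaleAbs(a,alpha=1.3,beta=20))
E
```

```text
top 273.2533875338753 224.47967479674796 [ 0.5361 -0.2098] sides 0.030592020916663305 0.03357689316886289 dir [ 0.0008 -0.0306]
top 278.6278659611993 259.0599647266314 [ 0.4475 -0.2269] sides 0.021514445899667126 0.03333943723598319 dir [ 0.0041 -0.0211]
scene 374.45570776255704 239.25296803652967 [ 0.5394 -0.2093] sides 0.03184307617710463 0.03287289948007852 dir [0.0042 0.0316]
scene 357.62517882689554 205.50357653791127 [ 0.4506 -0.2264] sides 0.02436196894686135 0.03826920518229008 dir [-0.0124  0.0209]
stop edge scene [array([ 0.5445, -0.0022,  0.11  ]), array([0.5453, 0.0241, 0.11  ]), array([0.6428, 0.0222, 0.11  ]), array([ 0.64  , -0.0114,  0.11  ])]
stop top [array([0.6375, 0.0207, 0.11  ]), array([ 0.6356, -0.0121,  0.11  ]), array([ 0.5351, -0.0062,  0.11  ]), array([0.5378, 0.0254, 0.11  ])]
rack top [array([ 0.5826, -0.1669,  0.125 ]), array([ 0.5943, -0.2396,  0.125 ]), array([ 0.3976, -0.277 ,  0.125 ]), array([ 0.3871, -0.2023,  0.125 ])]
```

View pics/gap_top.png

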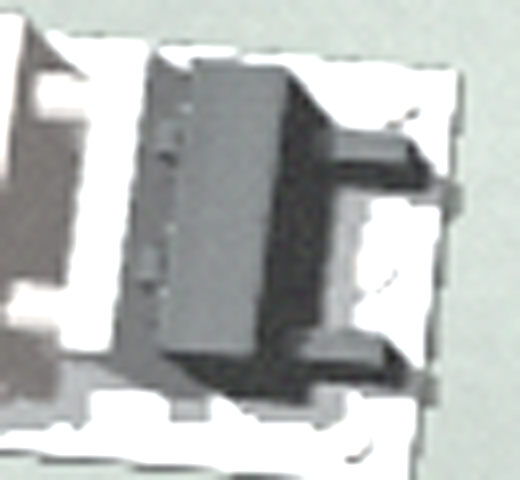

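Scene: wedge (square head) at scene px (357,206), top px (279,259). The spacer's round head is at top px (273,224). The gap is between the stop edge at top px (187,206) and the white plate. Head spacing comes out at 90.2 mm, which matches the 90 mm given. Next, move above the wedge.

Call:
send_rows:
  motion:
    - {"gripper":85,"travel":[24.8,-18.2,0],"rotation":[0,0,0]}
    - {"gripper":85,"travel":[24.8,-18.2,0],"rotation":[0,0,0]}
    - {"gripper":85,"travel":[24.8,-18.2,0],"rotation":[0,0,0]}
    - {"gripper":85,"travel":[24.8,-18.2,0],"rotation":[0,0,0]}
    - {"gripper":85,"travel":[24.8,-18.2,0],"rotation":[0,0,0]}
    - {"gripper":85,"travel":[24.8,-18.2,0],"rotation":[0,0,0]}
    - {"gripper":85,"travel":[24.8,-18.2,0],"rotation":[0,0,0]}
    - {"gripper":85,"travel":[24.8,-18.2,0],"rotation":[0,0,0]}
    - {"gripper":85,"travel":[24.8,-18.2,0],"rotation":[0,0,0]}
    - {"gripper":85,"travel":[24.8,-18.2,0],"rotation":[0,0,5.3]}
    - {"gripper":85,"travel":[24.8,-18.2,0],"rotation":[0,0,5.3]}
    - {"gripper":85,"travel":[24.8,-18.2,0],"rotation":[0,0,5.3]}
  newtons: 80

```text
t: 1.1
tcp_pos: [0.4563, -0.2306, 0.231]
tool_rot: [0.996, 0.093, -0.001, -0.001]
force: [0.1, -0.1, 0.4]
finger_gap: 0.995
```

```bash
cat >> h.py <<'E'
from scipy.spatial.transform import Rotation as R
def need(p,yaw=None):
    s=manip.sense();Q=R.from_quat(s["tool_rot"]);M=Q.as_matrix()
    print("t",s["t"],"tcp",s["tcp_pos"].round(4),"yawY",np.degrees(np.arctan2(M[1,1],M[0,1])).round(2),"tilt",np.degrees(np.arccos(-M[2,2])).round(2),"F",s["force"].round(2),"gap",round(s["finger_gap"]*85.4,1),"q6",s["q"][5].round(3))
    print("tool mm",(M.T@(np.array(p)-s["tcp_pos"])*1000).round(1))
    if yaw is not None: print("turn z deg",-(yaw-np.degrees(np.arctan2(M[1,1],M[0,1]))))
E
cat > look.py <<'E'
import sys
from h import *
def crop(n,x,y,w,h,k): 
    im=manip.snapshot(n)[:,:,::-1]
    cv2.imwrite("pics/raw_%s.png"%n,im)
    return cv2.resize(im[y:y+h,x:x+w],None,fx=k,fy=k,interpolation=cv2.INTER_CUBIC)
E
python3 - <<'E'
from look import *
need([.449,-.2268,.23],-79.05)
a=crop("scene",270,110,200,150,2);b=crop("top",220,180,200,150,2)
cv2.imwrite("pics/w1.png",np.hstack([a,b]))
E
```

```text
t 1.1 tcp [ 0.4563 -0.2306  0.231 ] yawY -79.31 tilt 0.1 F [ 0.11 -0.07  0.37] gap 85.0 q6 0.697
tool mm [-6.4 -5.1  1. ]
turn z deg -0.26445332822844136
```

View pics/w1.png

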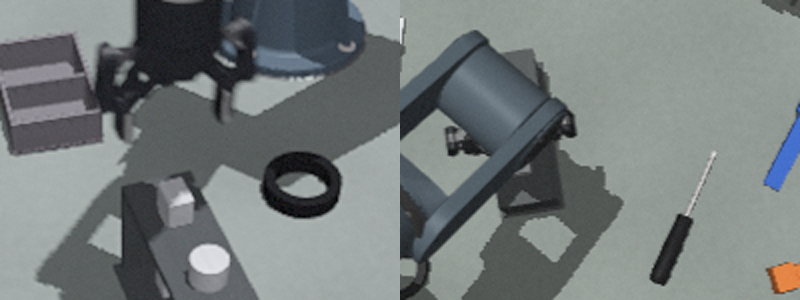

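The fingers straddle the wedge head at crop (177,203) and nothing touches. Let it settle, then descend.

Call:
send_rows:
  motion:
    - {"gripper":85,"travel":[0,0,0],"rotation":[0,0,0]}
    - {"gripper":85,"travel":[0,0,0],"rotation":[0,0,0]}
    - {"gripper":85,"travel":[0,0,0],"rotation":[0,0,0]}

```text
t: 1.45
tcp_pos: [0.456, -0.2335, 0.2312]
tool_rot: [0.995, 0.095, -0.0, 0.0]
force: [0.5, 0.3, 0.4]
finger_gap: 0.995
```

```bash
python3 -c "
from h import *
need([.4485,-.2268,.133],-79.05)"
```

```text
t 1.45 tcp [ 0.456  -0.2335  0.2312] yawY -79.08 tilt 0.03 F [0.47 0.33 0.42] gap 84.9 q6 0.689
tool mm [-6.  -8.  98.2]
turn z deg -0.02743908988638566
```

Call:
send_rows:
  motion:
    - {"gripper":85,"travel":[-6,-8,0],"rotation":[0,0,0]}
    - {"gripper":70,"travel":[0,0,20],"rotation":[0,0,0]}
    - {"gripper":60,"travel":[0,0,20],"rotation":[0,0,0]}
    - {"gripper":60,"travel":[0,0,20],"rotation":[0,0,0]}
    - {"gripper":60,"travel":[0,0,18],"rotation":[0,0,0]}
    - {"gripper":60,"travel":[0,0,12],"rotation":[0,0,0]}
    - {"gripper":60,"travel":[0,0,8],"rotation":[0,0,0]}
    - {"gripper":60,"travel":[0,0,0],"rotation":[0,0,0]}
    - {"gripper":60,"travel":[0,0,0],"rotation":[0,0,0]}

```text
t: 2.2
tcp_pos: [0.4486, -0.2262, 0.1333]
tool_rot: [0.995, 0.095, -0.0, -0.0]
force: [0.0, 0.2, 0.3]
finger_gap: 0.703
```

Run:
```python
from look import *
need([.4485,-.2268,.133],-79.05)
a=crop("scene",300,130,133,100,6)
cv2.imwrite("pics/w2.png",a)
```

```text
t 2.2 tcp [ 0.4486 -0.2262  0.1333] yawY -79.09 tilt 0.04 F [0.02 0.21 0.29] gap 60.0 q6 0.691
tool mm [-0.2  0.6  0.3]
turn z deg -0.039032773845576685
```

View pics/w2.png

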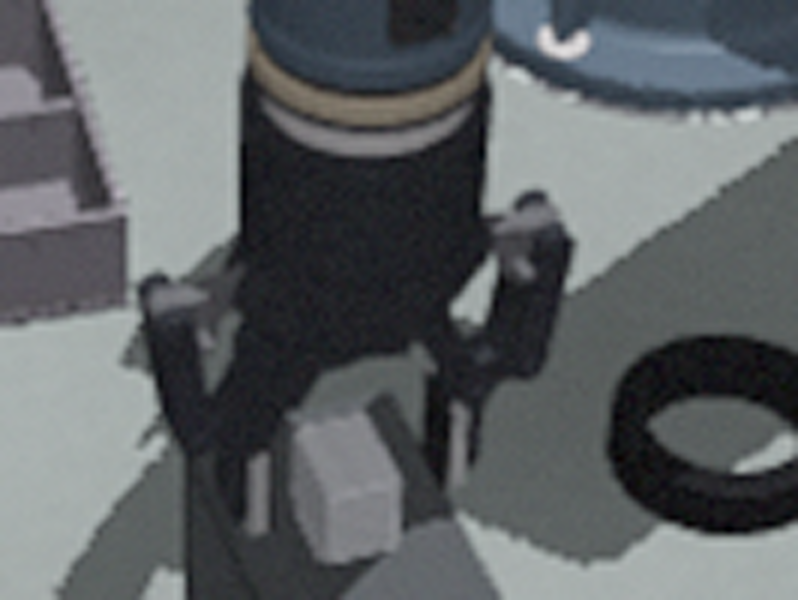

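Pads at crop x≈257 and 458 straddle the head, which is at ≈347, so it is well centred. Close, then lift.

Call:
send_rows:
  motion:
    - {"gripper":10,"travel":[0,0,0],"rotation":[0,0,0]}
    - {"gripper":10,"travel":[0,0,0],"rotation":[0,0,0]}
    - {"gripper":10,"travel":[0,0,0],"rotation":[0,0,0]}
    - {"gripper":10,"travel":[0,0,0],"rotation":[0,0,0]}
    - {"gripper":10,"travel":[0,0,0],"rotation":[0,0,0]}
    - {"gripper":10,"travel":[0,0,0],"rotation":[0,0,0]}
    - {"gripper":10,"travel":[0,0,0],"rotation":[0,0,0]}
    - {"gripper":10,"travel":[0,0,0],"rotation":[0,0,0]}
    - {"gripper":10,"travel":[0,0,-3],"rotation":[0,0,0]}
    - {"gripper":10,"travel":[0,0,-3],"rotation":[0,0,0]}
    - {"gripper":10,"travel":[0,0,0],"rotation":[0,0,0]}

```text
t: 3.17
tcp_pos: [0.4492, -0.226, 0.1397]
tool_rot: [0.995, 0.096, 0.0, 0.0]
force: [0.1, -0.2, -1.6]
finger_gap: 0.281
```

Gripped (opening ≈ 24–26 mm, extra weight ≈ 1.9 N). Lift clear of the rack.

Call:
send_rows:
  motion:
    - {"gripper":10,"travel":[0,0,-12],"rotation":[0,0,0]}
    - {"gripper":10,"travel":[0,0,-20],"rotation":[0,0,0]}
    - {"gripper":10,"travel":[0,0,-20],"rotation":[0,0,0]}
    - {"gripper":10,"travel":[0,0,-20],"rotation":[0,0,0]}
    - {"gripper":10,"travel":[0,0,-20],"rotation":[0,0,0]}
    - {"gripper":10,"travel":[0,0,-20],"rotation":[0,0,0]}
    - {"gripper":10,"travel":[0,0,-20],"rotation":[0,0,0]}
    - {"gripper":10,"travel":[0,0,-15],"rotation":[0,0,0]}
    - {"gripper":10,"travel":[0,0,-8],"rotation":[0,0,0]}
    - {"gripper":10,"travel":[0,0,0],"rotation":[0,0,0]}
    - {"gripper":10,"travel":[0,0,0],"rotation":[0,0,0]}

```text
t: 4.08
tcp_pos: [0.4488, -0.2257, 0.2939]
tool_rot: [0.995, 0.096, -0.0, -0.0]
force: [-0.1, -0.4, -2.9]
finger_gap: 0.286
```

Run:
```python
from look import *
need([.594,.036,.29],-87.5)
a=crop("scene",280,80,133,150,4)
cv2.imwrite("pics/w3.png",a)
```

```text
t 4.0833 tcp [ 0.4488 -0.2257  0.2939] yawY -79.04 tilt 0.03 F [-0.13 -0.38 -2.9 ] gap 24.4 q6 0.691
tool mm [ 192.3 -229.3    3.9]
turn z deg 8.461524401018096
```

View pics/w3.png

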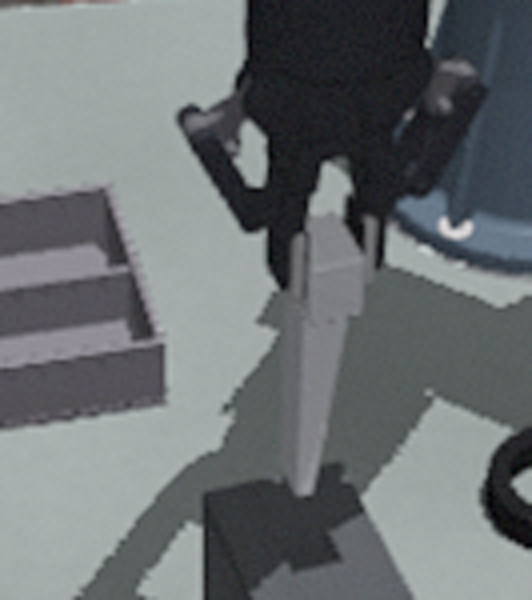

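The picture shows the wedge's upright face to the image left (world −y) and the tapered face to the right (+y, towards the pack). So no flip is needed, only about 8.5° of yaw. Now refine the tray pose numerically.

Run:
```python
from h import *
np.set_printoptions(precision=4,suppress=True)
G=lambda x,y:(165+x/8,180+y/8)
P=lambda L,z:[cast("top",*G(*p),z) for p in L]
b=P([(460,70),(410,480)],.012);print("base end",b,np.linalg.norm(b[0]-b[1]),(b[0]+b[1])/2)
c=P([(192,60),(287,65),(257,355),(163,350)],.11);print("stop top",c,"len",np.linalg.norm(c[0]-c[3]),"wid",np.linalg.norm(c[0]-c[1]),"face mid",(c[0]+c[3])/2)
l=P([(160,160),(150,260)],.11);print("lips",l)
S=[cast("scene",440+x/3,230+y/3,.11) for x,y in((118,48),(158,45),(205,163),(150,165))]
print("scene",np.linalg.norm(S[1]-S[2]),np.linalg.norm(S[2]-S[3]))
b=[cast("scene",440+x/3,230+y/3,.012) for x,y in((33,115),(78,298))];print("base end scene",b,np.linalg.norm(b[0]-b[1]),(b[0]+b[1])/2)
s=cv2.imread("pics/scene0.png")
a=cv2.resize(s[235:320,450:560],None,fx=7,fy=7,interpolation=cv2.INTER_CUBIC)
cv2.imwrite("pics/gap_scene.png",cv2.convertScaleAbs(a,alpha=1.4,beta=20))
# long tray direction: white lower edge in top image
t=cv2.imread("pics/top0.png")
pts=[]
for x in range(70,212,4):
    col=t[225:250,x].min(axis=1).astype(int); k=np.where(col>215)[0]
    if len(k): pts.append((x,225+k.max()))
w=np.array([cast("top",*p,.012)[:2] for p in pts]);f=np.polyfit(w[:,1],w[:,0],1);print("near edge slope dx/dy",f,len(pts),np.std(w[:,0]-np.polyval(f,w[:,1])))
```

```text
base end [array([ 0.6596, -0.0505,  0.012 ]), array([ 0.5125, -0.0403,  0.012 ])] 0.1474340032262371 [ 0.586  -0.0454  0.012 ]
stop top [array([0.637 , 0.0207, 0.11  ]), array([ 0.6362, -0.0109,  0.11  ]), array([ 0.5385, -0.0064,  0.11  ]), array([0.5394, 0.0246, 0.11  ])] len 0.09770768385355262 wid 0.031562008017996336 face mid [0.5882 0.0226 0.11  ]
lips [array([0.6029, 0.0293, 0.11  ]), array([0.5693, 0.0306, 0.11  ])]
scene 0.09749432915438189 0.03376653916553596
base end scene [array([ 0.5139, -0.0352,  0.012 ]), array([ 0.6654, -0.0472,  0.012 ])] 0.15194497099399576 [ 0.5897 -0.0412  0.012 ]
near edge slope dx/dy [0.0693 0.5162] 36 0.0008186492712400404
```

View pics/gap_scene.png

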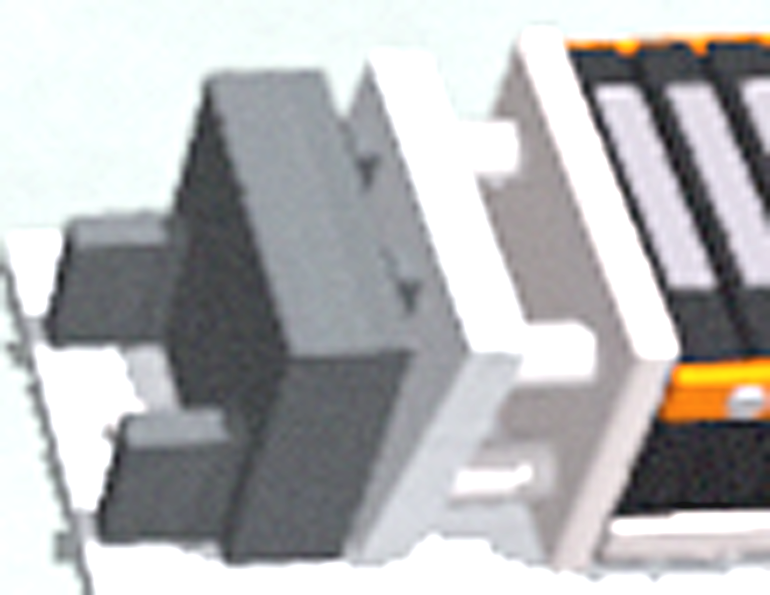

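Lips show at gap_scene px (368,165) and (410,290). The stop edge runs (325,72)–(410,350), and the gap at the mouth is roughly 15 mm. Tray yaw is ≈ 4° (slope 0.069, and the base end agrees). Move over the mouth at the present height.

Call:
send_rows:
  motion:
    - {"gripper":10,"travel":[8,-10,0],"rotation":[0,0,0]}
    - {"gripper":10,"travel":[17,-20,0],"rotation":[0,0,0]}
    - {"gripper":10,"travel":[19,-23,0],"rotation":[0,0,0]}
    - {"gripper":10,"travel":[19,-23,0],"rotation":[0,0,0]}
    - {"gripper":10,"travel":[19,-23,0],"rotation":[0,0,0]}
    - {"gripper":10,"travel":[19,-23,0],"rotation":[0,0,0]}
    - {"gripper":10,"travel":[19,-23,0],"rotation":[0,0,0]}
    - {"gripper":10,"travel":[19,-23,0],"rotation":[0,0,0]}
    - {"gripper":10,"travel":[19,-23,0],"rotation":[0,0,0]}
    - {"gripper":10,"travel":[17,-20,0],"rotation":[0,0,0]}
    - {"gripper":10,"travel":[11,-15,0],"rotation":[0,0,0]}
    - {"gripper":10,"travel":[5.5,-10,0],"rotation":[0,0,0]}

```text
t: 5.13
tcp_pos: [0.5923, 0.0443, 0.2922]
tool_rot: [0.995, 0.096, -0.001, -0.001]
force: [0.6, 0.3, -1.2]
finger_gap: 0.288
```

Call:
send_rows:
  motion:
    - {"gripper":10,"travel":[0,0,0],"rotation":[0,0,3.5]}
    - {"gripper":10,"travel":[0,0,0],"rotation":[0,0,3.5]}
    - {"gripper":10,"travel":[0,0,10],"rotation":[0,0,0]}
    - {"gripper":10,"travel":[0,0,15],"rotation":[0,0,0]}
    - {"gripper":10,"travel":[0,0,10],"rotation":[0,0,0]}
    - {"gripper":10,"travel":[0,0,0],"rotation":[0,0,0]}
    - {"gripper":10,"travel":[0,0,0],"rotation":[0,0,0]}

```text
t: 5.72
tcp_pos: [0.5913, 0.0418, 0.2578]
tool_rot: [0.999, 0.035, -0.002, -0.0]
force: [-0.6, 0.3, -1.8]
finger_gap: 0.286
```

Run:
```python
from look import *
need([.5926,.039,.253],-86.0)
a=crop("scene",440,120,120,170,5)[:,:]
a=cv2.convertScaleAbs(a[:,:],alpha=1.4,beta=20)
b=crop("top",130,150,1,1,1)
cv2.imwrite("pics/g1.png",cv2.resize(a,(420,595)))
```

```text
t 5.7167 tcp [0.5913 0.0418 0.2578] yawY -86.04 tilt 0.2 F [-0.56  0.29 -1.78] gap 24.5 q6 1.384
tool mm [1.1 2.9 4.8]
turn z deg -0.037618646834005176
```

View pics/g1.png

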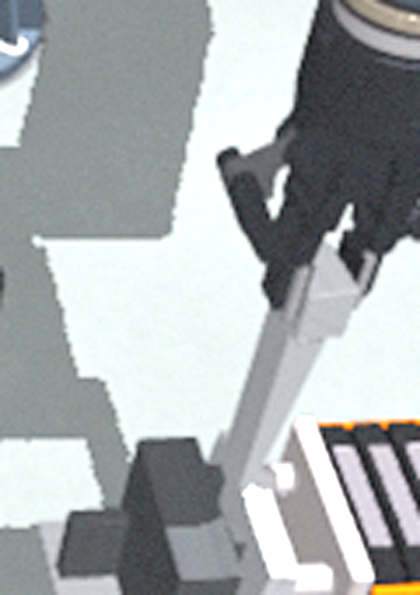

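Run:
```python
from h import *
s=manip.sense();im=cv2.imread("pics/raw_scene.png")
im=manip.snapshot("scene")[:,:,::-1]
x0,y0,w,h,k=480,175,80,110,7
a=cv2.convertScaleAbs(cv2.resize(im[y0:y0+h,x0:x0+w],None,fx=k,fy=k,interpolation=cv2.INTER_CUBIC),alpha=1.1)
a0=a.copy()
ex=np.array([.069,.998,0]);ey=np.array([-.998,.069,0]);o=s["tcp_pos"]-[0,0,.1183]
pr=lambda p:((proj("scene",p)-[x0,y0]+.5)*k).astype(int)
for X,Y,Z in((-13,-12,0),(-5,-12,0),(-13,12,0),(-13,-18,142),(13,-18,142),(13,18,142),(-13,18,142),(-13,-18,110),(13,-18,110)):
    p=pr(o+(ex*X+ey*Y+np.array([0,0,Z]))/1000);print((X,Y,Z),p);cv2.circle(a,tuple(int(v) for v in p),3,(0,0,255),-1)
f=np.array([.5915,.023,.11])
for X,Y in((0,50),(0,-50),(7,16),(7,-16)):
    p=pr(f+(ex*X+ey*Y)/1000);print((X,Y),p);cv2.circle(a,tuple(int(v) for v in p),3,(255,0,0),-1)
a=np.hstack([a0[:,:],a])[:, :];cv2.imwrite("pics/g2.png",cv2.resize(a,None,fx=.7,fy=.7,interpolation=cv2.INTER_AREA))
```

```text
(-13, -12, 0) [199 575]
(-5, -12, 0) [229 574]
(-13, 12, 0) [176 507]
(-13, -18, 142) [335 199]
(13, -18, 142) [444 195]
(13, 18, 142) [399  92]
(-13, 18, 142) [293  96]
(-13, -18, 110) [304 295]
(13, -18, 110) [410 290]
(0, 50) [ 96 482]
(0, -50) [190 765]
(7, 16) [152 574]
(7, -16) [182 664]
```

View pics/g2.png

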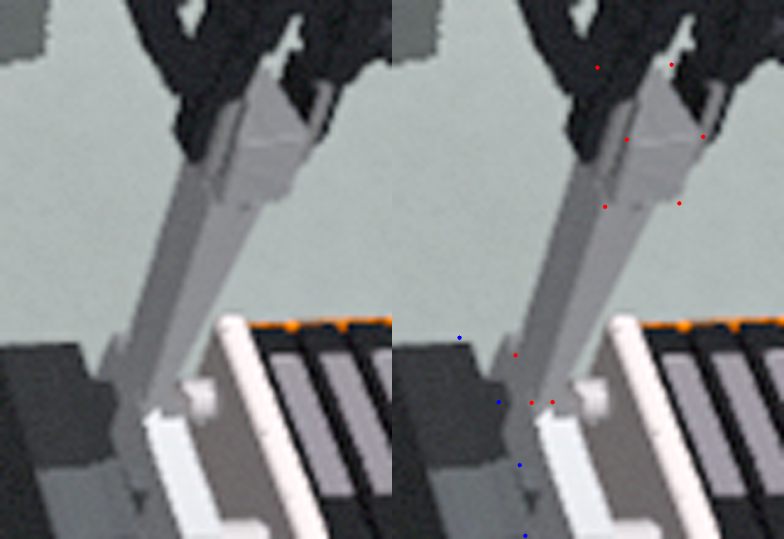

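Run:
```python
from h import *
np.set_printoptions(precision=4,suppress=True)
G=lambda x,y:(450+x/7-.45,235+y/7-.45)
g2=lambda x,y:(480+(x-392)/4.9-.45,175+y/4.9-.45)
e=[cast("scene",*G(*p),.11) for p in((325,72),(410,350))];print("edge",e,np.linalg.norm(e[0]-e[1]),(e[0]+e[1])/2)
pl=[cast("scene",*G(*p),.11) for p in((370,55),(470,350))];print("plate@.11",pl)
print("back lip inner tip",cast("scene",*G(375,155),.11),"front lip outer tip",cast("scene",*G(420,283),.11))
s=manip.sense();o=s["tcp_pos"]-[0,0,.1183]
ex=np.array([.069,.998]);ey=np.array([-.998,.069])
for (X,Y,Z),p in {(-13,-12,0):(535,405),(-13,-18,110):(610,205),(13,-18,110):(681,200),(13,-18,142):(700,137),(-13,-18,142):(635,145)}.items():
    q=cast("scene",*g2(*p),o[2]+Z/1000)[:2]-(ex*X+ey*Y)/1000
    print("wedge axis",q,"minus tcp",q-o[:2])
```

```text
edge [array([0.5458, 0.0306, 0.11  ]), array([0.6433, 0.0217, 0.11  ])] 0.09790056752579603 [0.5945 0.0261 0.11  ]
plate@.11 [array([0.5412, 0.045 , 0.11  ]), array([0.6453, 0.0372, 0.11  ])]
back lip inner tip [0.5769 0.0345 0.11  ] front lip outer tip [0.6218 0.0317 0.11  ]
wedge axis [0.5941 0.0426] minus tcp [0.0014 0.0007]
wedge axis [0.5924 0.0437] minus tcp [-0.0003  0.0018]
wedge axis [0.5915 0.0429] minus tcp [-0.0013  0.0011]
wedge axis [0.5931 0.0406] minus tcp [ 0.0003 -0.0013]
wedge axis [0.5957 0.0434] minus tcp [0.003  0.0016]
```

In the scene camera the wedge axis is 16.5 mm from the stop face, centred between the lips, and the mouth is ≈ 15 mm wide with ~3.5 mm clearance each side. Descend carefully.

Call:
send_rows:
  motion:
    - {"gripper":10,"travel":[0,0,8],"rotation":[0,0,0]}
    - {"gripper":10,"travel":[0,0,8],"rotation":[0,0,0]}
    - {"gripper":10,"travel":[0,0,6],"rotation":[0,0,0]}
    - {"gripper":10,"travel":[0,0,4],"rotation":[0,0,0]}
    - {"gripper":10,"travel":[0,0,4],"rotation":[0,0,0]}
    - {"gripper":10,"travel":[0,0,3],"rotation":[0,0,0]}
    - {"gripper":10,"travel":[0,0,0],"rotation":[0,0,0]}

```text
t: 6.45
tcp_pos: [0.592, 0.0426, 0.2255]
tool_rot: [0.999, 0.034, -0.0, -0.001]
force: [-0.3, 1.5, -2.4]
finger_gap: 0.287
```

```bash
python3 -c "
from h import *
need([.5925,.042,.2],-86.0)"
```

```text
t 6.45 tcp [0.592  0.0426 0.2255] yawY -86.05 tilt 0.09 F [-0.3   1.48 -2.39] gap 24.5 q6 1.385
tool mm [ 0.5  0.7 25.5]
turn z deg -0.054883952022109384
```

Call:
send_rows:
  motion:
    - {"gripper":10,"travel":[0,0,3],"rotation":[0,0,0]}
    - {"gripper":10,"travel":[0,0,3],"rotation":[0,0,0]}
    - {"gripper":10,"travel":[0,0,3],"rotation":[0,0,0]}
    - {"gripper":10,"travel":[0,0,0],"rotation":[0,0,0]}
    - {"gripper":10,"travel":[0,0,0],"rotation":[0,0,0]}

```text
t: 6.87
tcp_pos: [0.592, 0.0425, 0.2169]
tool_rot: [0.999, 0.034, -0.0, -0.0]
force: [0.4, 1.4, -3.0]
finger_gap: 0.283
```

Call:
send_rows:
  motion:
    - {"gripper":10,"travel":[0,0,3],"rotation":[0,0,0]}
    - {"gripper":10,"travel":[0,0,3],"rotation":[0,0,0]}
    - {"gripper":10,"travel":[0,0,0],"rotation":[0,0,0]}
    - {"gripper":10,"travel":[0,0,0],"rotation":[0,0,0]}

```text
t: 7.2
tcp_pos: [0.5921, 0.0425, 0.211]
tool_rot: [0.999, 0.034, -0.0, -0.0]
force: [0.1, 3.5, -2.2]
finger_gap: 0.289
```

Call:
send_rows:
  motion:
    - {"gripper":10,"travel":[0,-1,0],"rotation":[0,0,0]}
    - {"gripper":10,"travel":[0,0,0],"rotation":[0,0,0]}
    - {"gripper":10,"travel":[0,0,0],"rotation":[0,0,0]}

```text
t: 7.45
tcp_pos: [0.5921, 0.0429, 0.2113]
tool_rot: [0.999, 0.035, -0.0, 0.0]
force: [0.5, 1.2, -1.9]
finger_gap: 0.284
```

Call:
send_rows:
  motion:
    - {"gripper":10,"travel":[0,0,3],"rotation":[0,0,0]}
    - {"gripper":10,"travel":[0,0,3],"rotation":[0,0,0]}
    - {"gripper":10,"travel":[0,0,0],"rotation":[0,0,0]}
    - {"gripper":10,"travel":[0,0,0],"rotation":[0,0,0]}

```text
t: 7.78
tcp_pos: [0.5926, 0.0427, 0.2053]
tool_rot: [0.999, 0.034, 0.0, 0.0]
force: [0.2, 0.2, -1.0]
finger_gap: 0.287
```

Moving freely (only noise). Continue down.

Call:
send_rows:
  motion:
    - {"gripper":10,"travel":[0,0,3],"rotation":[0,0,0]}
    - {"gripper":10,"travel":[0,0,3],"rotation":[0,0,0]}
    - {"gripper":10,"travel":[0,0,2],"rotation":[0,0,0]}
    - {"gripper":10,"travel":[0,0,0],"rotation":[0,0,0]}
    - {"gripper":10,"travel":[0,0,0],"rotation":[0,0,0]}
    - {"gripper":10,"travel":[0,0,0],"rotation":[0,0,0]}

```text
t: 8.28
tcp_pos: [0.5935, 0.0426, 0.1989]
tool_rot: [0.999, 0.034, 0.002, 0.0]
force: [0.4, 0.4, 6.6]
finger_gap: 0.285
```

Call:
send_rows:
  motion:
    - {"gripper":10,"travel":[0,1,2],"rotation":[0,0,0]}
    - {"gripper":10,"travel":[0,0,2],"rotation":[0,0,0]}
    - {"gripper":10,"travel":[0,0,0],"rotation":[0,0,0]}
    - {"gripper":10,"travel":[0,0,0],"rotation":[0,0,0]}
    - {"gripper":10,"travel":[0,0,0],"rotation":[0,0,0]}

```text
t: 8.7
tcp_pos: [0.5942, 0.0423, 0.1961]
tool_rot: [0.999, 0.033, 0.003, -0.0]
force: [-0.9, 1.0, 11.5]
finger_gap: 0.287
```

Upward force is building to about 13 N above the baseline. Back off, then look.

Call:
send_rows:
  motion:
    - {"gripper":10,"travel":[0,0,-4],"rotation":[0,0,0]}
    - {"gripper":10,"travel":[0,0,-2],"rotation":[0,0,0]}
    - {"gripper":10,"travel":[0,0,0],"rotation":[0,0,0]}
    - {"gripper":10,"travel":[0,0,0],"rotation":[0,0,0]}
    - {"gripper":10,"travel":[0,0,0],"rotation":[0,0,0]}

```text
t: 9.12
tcp_pos: [0.5924, 0.0423, 0.1986]
tool_rot: [0.999, 0.034, -0.0, -0.0]
force: [3.6, 2.0, -7.8]
finger_gap: 0.288
```

Run:
```python
from h import *
need([.5925,.042,.2],-86.0)
s=manip.sense();print(s["ft_torque"])
im=manip.snapshot("scene")[:,:,::-1]
x0,y0,w,h,k=465,190,80,110,7
a=cv2.convertScaleAbs(cv2.resize(im[y0:y0+h,x0:x0+w],None,fx=k,fy=k,interpolation=cv2.INTER_CUBIC),alpha=1.6,beta=10)
cv2.imwrite("pics/g3.png",a[-590:])
```

```text
t 9.1167 tcp [0.5924 0.0423 0.1986] yawY -86.06 tilt 0.04 F [ 3.56  2.04 -7.84] gap 24.6 q6 1.385
tool mm [ 0.1  0.3 -1.4]
turn z deg -0.06482615966388039
[ 0.44671772 -0.93026537 -0.51273535]
```

View pics/g3.png

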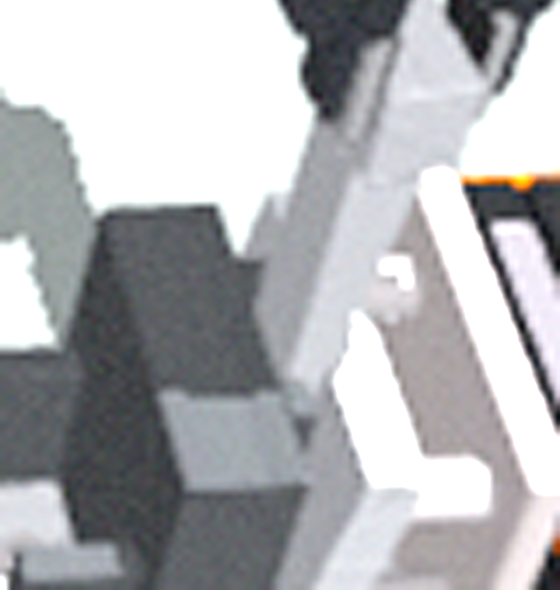

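The blade stands in the gap with the taper side meeting the plate edge near (333,385) and the upright edge near the stop. Probe laterally after a small lift to tell a two-sided fit from a one-sided one.

Call:
send_rows:
  motion:
    - {"gripper":10,"travel":[0,0,-3],"rotation":[0,0,0]}
    - {"gripper":10,"travel":[0,0,0],"rotation":[0,0,0]}
    - {"gripper":10,"travel":[0,0,0],"rotation":[0,0,0]}
    - {"gripper":10,"travel":[0,0,0],"rotation":[0,0,0]}

```text
t: 9.5
tcp_pos: [0.5913, 0.0425, 0.202]
tool_rot: [0.999, 0.035, -0.001, -0.0]
force: [0.8, 2.9, -7.2]
finger_gap: 0.285
```

Call:
send_rows:
  motion:
    - {"gripper":10,"travel":[0,1.5,0],"rotation":[0,0,0]}
    - {"gripper":10,"travel":[0,0,0],"rotation":[0,0,0]}
    - {"gripper":10,"travel":[0,0,0],"rotation":[0,0,0]}
    - {"gripper":10,"travel":[0,0,0],"rotation":[0,0,0]}

```text
t: 9.83
tcp_pos: [0.5913, 0.0419, 0.2021]
tool_rot: [0.999, 0.034, -0.001, -0.001]
force: [0.7, 4.5, -6.8]
finger_gap: 0.287
```

Call:
send_rows:
  motion:
    - {"gripper":10,"travel":[0,-3,0],"rotation":[0,0,0]}
    - {"gripper":10,"travel":[0,0,0],"rotation":[0,0,0]}
    - {"gripper":10,"travel":[0,0,0],"rotation":[0,0,0]}
    - {"gripper":10,"travel":[0,0,0],"rotation":[0,0,0]}

```text
t: 10.17
tcp_pos: [0.5915, 0.0429, 0.2022]
tool_rot: [0.999, 0.035, -0.001, 0.001]
force: [-0.8, -1.1, -6.7]
finger_gap: 0.29
```

It is laterally constrained on both sides (3 mm commanded gives 1 mm of movement), so the blade fits lightly in the gap about 27 mm below the mouth. Neutralise and release.

Call:
send_rows:
  motion:
    - {"gripper":10,"travel":[0,1.3,1.5],"rotation":[0,0,0]}
    - {"gripper":10,"travel":[0,0,0],"rotation":[0,0,0]}
    - {"gripper":10,"travel":[0,0,0],"rotation":[0,0,0]}

```text
t: 10.42
tcp_pos: [0.5922, 0.0425, 0.202]
tool_rot: [0.999, 0.034, 0.0, -0.0]
force: [-3.3, 1.3, 4.3]
finger_gap: 0.285
```

Call:
send_rows:
  motion:
    - {"gripper":50,"travel":[0,0,0],"rotation":[0,0,0]}
    - {"gripper":50,"travel":[0,0,0],"rotation":[0,0,0]}
    - {"gripper":50,"travel":[0,0,0],"rotation":[0,0,0]}
    - {"gripper":50,"travel":[0,0,0],"rotation":[0,0,0]}
    - {"gripper":50,"travel":[0,0,0],"rotation":[0,0,0]}
    - {"gripper":50,"travel":[0,0,0],"rotation":[0,0,0]}

```text
t: 10.92
tcp_pos: [0.5924, 0.0422, 0.2008]
tool_rot: [0.999, 0.035, 0.0, 0.0]
force: [0.3, -0.4, -0.9]
finger_gap: 0.586
```

Run:
```python
from h import *
need([.5925,.042,.2],-86.0)
im=manip.snapshot("scene")[:,:,::-1]
x0,y0,w,h,k=465,190,80,110,7
a=cv2.convertScaleAbs(cv2.resize(im[y0:y0+h,x0:x0+w],None,fx=k,fy=k,interpolation=cv2.INTER_CUBIC),alpha=1.4,beta=0)
cv2.imwrite("pics/g4.png",a[-590:])
```

```text
t 10.9167 tcp [0.5924 0.0422 0.2008] yawY -86.03 tilt 0.02 F [ 0.32 -0.4  -0.89] gap 50.0 q6 1.385
tool mm [0.1 0.2 0.8]
turn z deg -0.029602277506882047
```

View pics/g4.png

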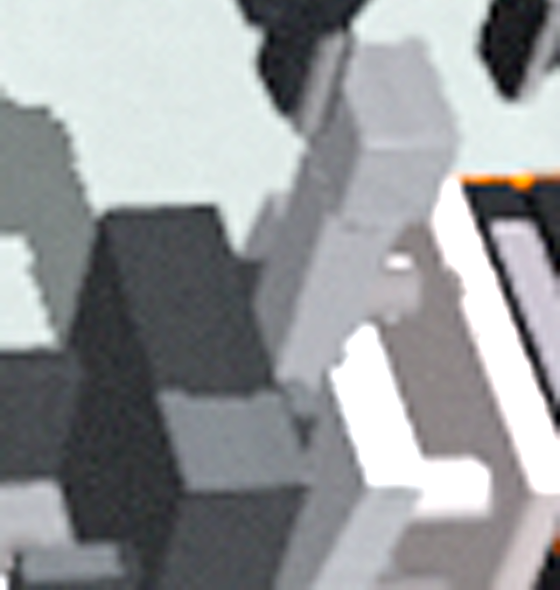

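The picture (the 12th viewed, so none remain) shows the wedge dropped further after release. It stands upright and loose, with the head's top front edge at about (360–455,148), roughly 17 mm lower. Retreat, close the fingers, and locate the head numerically.

Call:
send_rows:
  motion:
    - {"gripper":60,"travel":[0,0,-10],"rotation":[0,0,0]}
    - {"gripper":60,"travel":[0,0,-20],"rotation":[0,0,0]}
    - {"gripper":60,"travel":[0,0,-20],"rotation":[0,0,0]}
    - {"gripper":30,"travel":[0,0,-10],"rotation":[0,0,0]}
    - {"gripper":0,"travel":[0,0,0],"rotation":[0,0,0]}
    - {"gripper":0,"travel":[0,0,0],"rotation":[0,0,0]}
    - {"gripper":0,"travel":[0,0,0],"rotation":[0,0,0]}
    - {"gripper":0,"travel":[0,0,0],"rotation":[0,0,0]}
    - {"gripper":0,"travel":[0,0,0],"rotation":[0,0,0]}

```text
t: 11.72
tcp_pos: [0.5915, 0.0424, 0.2596]
tool_rot: [0.999, 0.035, -0.001, -0.0]
force: [-0.3, -0.1, 0.3]
finger_gap: 0.001
```

Run:
```python
from h import *
np.set_printoptions(precision=4,suppress=True)
print(cast("scene",465+400/7-.45,190+275/7-.45,.208))
need([.5925,.042,.215],-86.0)
im=manip.snapshot("scene");cv2.imwrite("pics/raw_s5.png",im[:,:,::-1])
im=im[200:262,490:550].astype(int)
g=im.mean(2);sat=im.max(2)-im.min(2)
for r in range(0,62,2): print(200+r,' '.join("%3d%s"%(g[r,c],'.' if sat[r,c]<=6 else '*') for c in range(6,50,2)))
```

```text
[0.5983 0.0398 0.208 ]
t 11.7167 tcp [0.5915 0.0424 0.2596] yawY -86.04 tilt 0.14 F [-0.25 -0.09  0.34] gap 0.1 q6 1.385
tool mm [ 1.1  0.5 44.6]
turn z deg -0.04403203397384914
200 163* 164* 166* 165* 164* 163* 165* 166* 165. 166* 166* 167* 168*  77.  28.  30*  32*  65. 104.  89.  83.  97.
202 164* 164* 164* 163* 162* 164* 164* 165* 164* 164* 166* 166* 167* 140.  20*  35.  29.  80. 114.  56. 111.  78.
204 162* 162* 161* 163* 164* 164* 164* 163* 163. 164* 166* 166* 167* 169.  88.  28.  47.  95. 113.  47. 114.  81.
206 161* 161* 161* 164* 164. 163. 164* 163* 162* 163* 163* 167* 166* 165* 154*  44.  65. 105.  90.  84. 123. 167*
208 161. 162* 163. 164* 164* 165* 161* 163. 163* 164. 164* 165* 164* 162. 161* 143*  80. 110.  74. 110. 155* 164*
210 161* 162* 162* 165* 162* 165* 165* 161* 164* 163* 165. 164* 163* 165* 164* 165* 156* 170* 168* 167* 165* 163*
212 163* 161* 164* 163* 162* 162* 166. 165* 165. 165* 163* 164* 165* 164* 165* 164. 165. 166* 163* 165* 167* 165*
214 162* 163* 162* 163* 163* 164* 162. 164* 164* 164. 164* 165* 164. 163. 164. 163* 162* 167* 164* 164* 164* 164.
216 162* 1
[... 1911 characters left out ...]
*  31. 162* 163*
250  52. 138* 102.  96.  94.  90.  91. 112* 130. 128. 131. 130. 123.  93.  97*  91. 196* 226* 229*  52. 121* 146*
252  48.  65.  84.  84.  90.  91*  88. 128. 128. 127. 128. 126. 151. 153*  95.  95. 158. 223* 228* 150*  87* 147*
254  50.  48.  49*  71*  89.  90.  99. 130* 129. 129. 127. 153. 209. 200. 110.  95. 104. 212* 226* 213*  21. 139*
256  53.  51.  50.  83.  91.  90. 110. 126. 128* 130. 126. 192. 204. 207. 121.  95.  93* 183* 227* 230*  91. 118*
258  51.  51.  48.  90.  88.  89. 126. 129. 130. 126. 124. 184. 179. 180. 120.  96.  96. 144* 220* 227* 197*  48.
260  52.  52.  50*  88.  89.  93. 131* 130. 129* 126. 200. 117. 136. 116. 106.  96.  95.  88. 206* 225* 221*  32.
```

Run:
```python
from h import *
np.set_printoptions(precision=4,suppress=True)
for u,v,dx in((523.2,236.5,.018),(518.2,221.5,-.018),(520.7,229,0)):
    print(dx,[ (z,cast("scene",u,v,z)[:2]-[dx,-.069*dx]) for z in(.2,.205,.21,.215)])
print("bottom front",[ (z,cast("scene",519,248,z)[:2]-[.018,0]) for z in(.17,.178,.185)])
```

```text
0.018 [(0.2, array([0.5914, 0.0418])), (0.205, array([0.5958, 0.039 ])), (0.21, array([0.6001, 0.0362])), (0.215, array([0.6044, 0.0335]))]
-0.018 [(0.2, array([0.5907, 0.0431])), (0.205, array([0.5953, 0.0403])), (0.21, array([0.5999, 0.0375])), (0.215, array([0.6044, 0.0347]))]
0 [(0.2, array([0.5913, 0.0424])), (0.205, array([0.5957, 0.0396])), (0.21, array([0.6002, 0.0369])), (0.215, array([0.6046, 0.0341]))]
bottom front [(0.17, array([0.5916, 0.0399])), (0.178, array([0.5983, 0.0357])), (0.185, array([0.6041, 0.0319]))]
```

Head top is at about z = 0.202, axis ≈ (0.5925, 0.041), thin end ≈ 50 mm below the mouth. Approach with the closed fingertips.

Call:
send_rows:
  motion:
    - {"gripper":0,"travel":[0.8,1.8,10],"rotation":[0,0,0]}
    - {"gripper":0,"travel":[0,0,15],"rotation":[0,0,0]}
    - {"gripper":0,"travel":[0,0,12],"rotation":[0,0,0]}
    - {"gripper":0,"travel":[0,0,8],"rotation":[0,0,0]}
    - {"gripper":0,"travel":[0,0,4],"rotation":[0,0,0]}
    - {"gripper":0,"travel":[0,0,2],"rotation":[0,0,0]}
    - {"gripper":0,"travel":[0,0,0],"rotation":[0,0,0]}
    - {"gripper":0,"travel":[0,0,0],"rotation":[0,0,0]}

```text
t: 12.43
tcp_pos: [0.5936, 0.0406, 0.2101]
tool_rot: [0.999, 0.035, 0.0, 0.0]
force: [1.4, -0.5, -0.1]
finger_gap: -0.0
```

Call:
send_rows:
  motion:
    - {"gripper":0,"travel":[0,0,2],"rotation":[0,0,0]}
    - {"gripper":0,"travel":[0,0,1],"rotation":[0,0,0]}
    - {"gripper":0,"travel":[0,0,0],"rotation":[0,0,0]}
    - {"gripper":0,"travel":[0,0,0],"rotation":[0,0,0]}

```text
t: 12.77
tcp_pos: [0.5932, 0.0406, 0.207]
tool_rot: [0.999, 0.035, 0.0, 0.0]
force: [-0.2, 0.4, 1.4]
finger_gap: -0.002
```

Call:
send_rows:
  motion:
    - {"gripper":0,"travel":[0,0,1],"rotation":[0,0,0]}
    - {"gripper":0,"travel":[0,0,1],"rotation":[0,0,0]}
    - {"gripper":0,"travel":[0,0,0],"rotation":[0,0,0]}
    - {"gripper":0,"travel":[0,0,0],"rotation":[0,0,0]}

```text
t: 13.1
tcp_pos: [0.5932, 0.0406, 0.2049]
tool_rot: [0.999, 0.035, 0.0, 0.0]
force: [-1.0, -1.0, 0.7]
finger_gap: -0.001
```

Call:
send_rows:
  motion:
    - {"gripper":0,"travel":[0,0,1],"rotation":[0,0,0]}
    - {"gripper":0,"travel":[0,0,1],"rotation":[0,0,0]}
    - {"gripper":0,"travel":[0,0,0],"rotation":[0,0,0]}
    - {"gripper":0,"travel":[0,0,0],"rotation":[0,0,0]}

```text
t: 13.43
tcp_pos: [0.5943, 0.0406, 0.2042]
tool_rot: [0.999, 0.035, 0.002, 0.0]
force: [-0.1, 0.7, 6.6]
finger_gap: 0.001
```

Call:
send_rows:
  motion:
    - {"gripper":0,"travel":[0,0,1],"rotation":[0,0,0]}
    - {"gripper":0,"travel":[0,0,1],"rotation":[0,0,0]}
    - {"gripper":0,"travel":[0,0,0],"rotation":[0,0,0]}
    - {"gripper":0,"travel":[0,0,0],"rotation":[0,0,0]}

```text
t: 13.77
tcp_pos: [0.595, 0.0405, 0.2031]
tool_rot: [0.999, 0.035, 0.003, 0.0]
force: [-0.9, 0.1, 9.2]
finger_gap: -0.001
```

Call:
send_rows:
  motion:
    - {"gripper":0,"travel":[0,0,1],"rotation":[0,0,0]}
    - {"gripper":0,"travel":[0,0,1],"rotation":[0,0,0]}
    - {"gripper":0,"travel":[0,0,0],"rotation":[0,0,0]}
    - {"gripper":0,"travel":[0,0,0],"rotation":[0,0,0]}

```text
t: 14.1
tcp_pos: [0.5956, 0.0405, 0.2019]
tool_rot: [0.999, 0.035, 0.003, 0.0]
force: [0.4, 1.2, 11.2]
finger_gap: 0.003
```

Contact at z ≈ 0.2046. The wedge sinks steadily as the force climbs. Continue in small steps.

Call:
send_rows:
  motion:
    - {"gripper":0,"travel":[0,0,1],"rotation":[0,0,0]}
    - {"gripper":0,"travel":[0,0,1],"rotation":[0,0,0]}
    - {"gripper":0,"travel":[0,0,0],"rotation":[0,0,0]}
    - {"gripper":0,"travel":[0,0,0],"rotation":[0,0,0]}

```text
t: 14.43
tcp_pos: [0.5962, 0.0404, 0.2006]
tool_rot: [0.999, 0.035, 0.004, 0.001]
force: [-1.0, 1.0, 14.1]
finger_gap: -0.001
```

Call:
send_rows:
  motion:
    - {"gripper":0,"travel":[0,0,1],"rotation":[0,0,0]}
    - {"gripper":0,"travel":[0,0,0],"rotation":[0,0,0]}
    - {"gripper":0,"travel":[0,0,0],"rotation":[0,0,0]}
    - {"gripper":0,"travel":[0,0,0],"rotation":[0,0,0]}

```text
t: 14.77
tcp_pos: [0.5965, 0.0404, 0.2]
tool_rot: [0.999, 0.035, 0.005, 0.001]
force: [-1.0, 0.4, 16.4]
finger_gap: -0.002
```

Call:
send_rows:
  motion:
    - {"gripper":0,"travel":[0,0,1],"rotation":[0,0,0]}
    - {"gripper":0,"travel":[0,0,0],"rotation":[0,0,0]}
    - {"gripper":0,"travel":[0,0,0],"rotation":[0,0,0]}
    - {"gripper":0,"travel":[0,0,0],"rotation":[0,0,0]}

```text
t: 15.1
tcp_pos: [0.5968, 0.0404, 0.1994]
tool_rot: [0.999, 0.035, 0.005, 0.001]
force: [-0.2, 1.2, 16.8]
finger_gap: 0.002
```

Call:
send_rows:
  motion:
    - {"gripper":0,"travel":[0,0,0.8],"rotation":[0,0,0]}
    - {"gripper":0,"travel":[0,0,0],"rotation":[0,0,0]}
    - {"gripper":0,"travel":[0,0,0],"rotation":[0,0,0]}
    - {"gripper":0,"travel":[0,0,0],"rotation":[0,0,0]}

```text
t: 15.43
tcp_pos: [0.5971, 0.0403, 0.199]
tool_rot: [0.999, 0.035, 0.006, 0.001]
force: [-0.4, 0.5, 19.0]
finger_gap: 0.002
```

Call:
send_rows:
  motion:
    - {"gripper":0,"travel":[0,0,0],"rotation":[0,0,0]}
    - {"gripper":0,"travel":[0,0,0],"rotation":[0,0,0]}
    - {"gripper":0,"travel":[0,0,0],"rotation":[0,0,0]}

```text
t: 15.68
tcp_pos: [0.5971, 0.0403, 0.199]
tool_rot: [0.999, 0.035, 0.006, 0.001]
force: [-1.3, 0.1, 19.2]
finger_gap: 0.0
```

Call:
send_rows:
  motion:
    - {"gripper":0,"travel":[0,0,0],"rotation":[0,0,0]}
    - {"gripper":0,"travel":[0,0,0],"rotation":[0,0,0]}
    - {"gripper":0,"travel":[0,0,0],"rotation":[0,0,0]}

```text
t: 15.93
tcp_pos: [0.5971, 0.0403, 0.199]
tool_rot: [0.999, 0.035, 0.006, 0.001]
force: [-1.1, 1.3, 18.6]
finger_gap: 0.001
```

A steady push of about 18.5 N gives no further sinking (z = 0.1990 over 0.5 s). Retreat and check numerically.

Call:
send_rows:
  motion:
    - {"gripper":0,"travel":[0,0,-2],"rotation":[0,0,0]}
    - {"gripper":0,"travel":[0,0,-5],"rotation":[0,0,0]}
    - {"gripper":0,"travel":[0,0,-15],"rotation":[0,0,0]}
    - {"gripper":0,"travel":[0,0,-25],"rotation":[0,0,0]}
    - {"gripper":0,"travel":[0,0,-20],"rotation":[0,0,0]}
    - {"gripper":0,"travel":[0,0,0],"rotation":[0,0,0]}
    - {"gripper":0,"travel":[0,0,0],"rotation":[0,0,0]}
    - {"gripper":0,"travel":[0,0,0],"rotation":[0,0,0]}

```text
t: 16.6
tcp_pos: [0.5921, 0.0407, 0.2599]
tool_rot: [0.999, 0.035, -0.001, -0.0]
force: [0.7, -0.2, 0.1]
finger_gap: -0.002
```

Run:
```python
from h import *
need([.5925,.042,.26])
im=manip.snapshot("scene");cv2.imwrite("pics/raw_s6.png",im[:,:,::-1])
old=cv2.cvtColor(cv2.imread("pics/raw_s5.png"),6).astype(int);g=cv2.cvtColor(im,7).astype(int)
for r in range(220,262,2): print(r,' '.join("%3d"%g[r,c] for c in range(500,536,2)),' old ',' '.join("%3d"%old[r,c] for c in range(506,534,2)))
```

```text
t 16.6 tcp [0.5921 0.0407 0.2599] yawY -86.04 tilt 0.14 F [ 0.68 -0.17  0.06] gap -0.2 q6 1.382
tool mm [ 0.4 -1.3 -0.1]
220 161 161 161 162 161 163 163 163 163 164 166 164 165 162 163 162 162 163  old  164 161 162 163 164 166 166 167 162 155 165 163 162 161
222 162 159 163 162 164 163 162 163 162 166 164 163 166 167 165 164 163 165  old  162 164 165 127 134 131 128 133 135 125 155 165 164 163
224 162 162 163 162 161 162 165 155 155 152 152 155 157 163 164 164 164 163  old  162 161 152 102 135 128 125 130 131 126 142 164 165 165
226 162 162 161 162 164 162 129 137 128 126 130 129 129 153 163 163 163 166  old  163 163 136  94 129 134 126 127 131 130 124 160 161 162
228 161 164 165 165 164 144 103 131 131 128 130 133 128 143 165 162 165 165  old  165 166  96  89 117 131 131 124 130 129 126 152 164 163
230 162 164 161 164 163 116  94 132 131 129 131 131 132 130 163 166 168 163  old  164 155  90  89 103 131 131 128 129 133 130 130 166 166
232 164 163 162 163 163  89  91 122 132 130 129 132 131 127 169 165 164 166  old  163 138  88  90  88 127 130 130 128 130 132 127 175 164
234 162 163 1
[... 1218 characters left out ...]
96 226 229
252  83  82  94  90  89 111 127 126 125 126 130 154  96  96 158 224 228 152  old   90  88 127 127 127 127 125 151 152  95  95 158 223 228
254  48  59  90  90  88 125 128 125 127 126 181 201 109  96 107 214 226 214  old   89  99 129 129 129 127 152 209 200 110  95 104 212 226
256  48  72  91  88  99 128 128 127 125 134 206 205 121  94  92 182 227 230  old   89 109 126 128 129 125 192 204 207 121  95  92 183 227
258  49  91  91  87 112 126 127 126 124 169 180 180 117  94  98 143 220 227  old   89 125 128 130 126 124 184 179 180 120  96  96 143 220
260  46  91  89  86 125 124 128 125 156 141 135 115 104  97  93  90 208 227  old   92 130 129 128 125 200 117 135 116 107  96  95  88 206
```

Run:
```python
from h import *
for u,v,dx in((522.2,238.5,.018),(518.3,224.3,-.018)): print("head axis",(cast("scene",u,v,.199)[:2]-[dx,-.069*dx]).round(4))
# vertical-line check, blade front-left edge
p=proj("scene",[.607,.026,.165]);q=proj("scene",[.607,.026,.14]);print("vertical slope dcol/drow",(q-p)[0]/(q-p)[1],"seen",(507.3-510.3)/8, p,q)
manip.sign_off()
```

```text
head axis [0.5949 0.0389]
head axis [0.5966 0.0415]
vertical slope dcol/drow -0.3281541631614815 seen -0.375 [510.40746919 249.55160698] [507.42135257 258.65134409]
the job is handed in; nothing more can be done
```

I set the wedge in the gap, pressed it tight and handed the job in. I had no direct reading of how hard it bears on the stop.

**What I did:** I gripped the wedge by its head and lifted it out of the rack. Its tapered face already pointed at the pack, so it only needed about 7° of turn. I lowered it in thin end first; it met about 13 N on the way, so I backed off before letting go. Once released it dropped loosely to about 47 mm below the mouth. I then pressed the head with the closed fingertips in 1–2 mm steps. It sank about 5.6 mm, and the push rose from 6.6 N to about 18.5–19 N.

**Last checks:**
- **Tightness:** Under a steady push of about 18.5–19 N (about 0.4 N of that is zero offset) it stopped sinking. The fingertips stayed at z = 0.1990 m for 0.5 s.
- **Depth:** The thin end is about 53 mm below the mouth.
- **Position:** The head is about 2–3 mm from the middle between the lips, as seen in the scene camera.
- **Upright:** The blade edge slopes 0.375 in the picture, against 0.33 predicted for a true vertical. I take that as upright within the measuring accuracy.
- **Arm and round-headed bar:** The arm ended 60 mm clear above the wedge with near-zero force. I never approached the round-headed bar, and did not check it afterwards.

**Disagreements:**
- The two cameras differed by about 5 mm on the tray position. I relied on comparing wedge and gap in the scene camera.
- The stop face felt about 3–4 mm from where the camera put it when I probed sideways.

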